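# Jack up the carriage of a dismantled mechanism and hold it

## Task

Slide the small bench jack across the table until its round saddle sits centred under the lift pad on the ear of the sheet-metal carriage, and only then press the jack's handle fully down so that the jack alone raises the carriage off its rests. Finish while still holding the handle fully down: the jack has no lock and sinks back if released. Do not lift or push the carriage by hand, keep the jack flat on the table, and leave the other things on the table where they are.

Things in the scene. Friction and masses are not known exactly. Their poses are not given: they have to be found in the camera images.
- chassis: Fixed mechanism with a tilting aluminium tray (carriage, 280 mm wide). Origin on the table below the lift pad; +x points away from the robot into the mechanism, +y left. Tray's front edge at x = 50 mm; from its middle a 50 mm wide ear reaches to x = -46 mm, its top 78 mm up. Base and rest blocks begin at x = 90 mm: the table under the ear is free. Bystanders lie 120 mm either side of the pad.
- lift_pad (a point): Centre of the underside of the lift pad, a round steel disc of 30 mm diameter under the ear, 68 mm above the table at rest. Marked on the ear's top by a round washer with a dark bolt head straight above it. The carriage is hinged 235 mm behind it; lifting here takes 5 to 10 N. With the jack fully up it stands at about 86 mm.
- jack: Loose dark steel bench jack, about 0.9 kg. Origin on the table under the saddle's axis; +x points from handle to saddle, z up. Foot plate 164 x 80 x 8 mm, x = -140 to 24 mm. Column 40 mm across, to z = 46 mm. Two cheeks (x = -55 to -15, y = +-21, to z = 60 mm) hold the handle's pivot at x = -30, z = 50 mm. It slides on the table when pushed at the foot or led by its handle.
- saddle_top (a point): Centre of the top of the jack's saddle, a round steel disc of 40 mm diameter, on the jack's axis. 62 mm above the table with the handle up (6 mm below the lift pad), 86 mm with the handle fully down.
- handle (a joint): Jack handle in rad: 0 up (slanting up by 0.5 rad, away from the saddle), 0.5 fully down (level, against a stop). A spring returns it up. The saddle rises 48 mm per rad; it meets the pad at about 0.125. Holding it down under the carriage takes about 5 to 9 N at the grip.
- handle_grip (a point): Centre of the handle's black rubber grip: a bar 66 mm long, 24 mm wide (along the jack's y), 18 mm thick, 115 mm from the pivot. With the handle up it is at jack x = -131, z = 105 mm; fully down at x = -145, z = 50 mm. It may be pinched from above across its width, or pressed from above.
- gear: White nylon gear lying flat, 46 mm across, 18 mm high; bystander in front of the chassis, left of the ear.
- bearing: Steel ring bearing lying flat, 42 mm across, 12 mm high; bystander in front of the chassis, right of the ear.
- screwdriver: Screwdriver lying at the left; bystander.
- marker: Black pen, about 140 mm long, lying at the right; bystander.
- circuit_board: Green circuit board, 55 x 40 mm, lying at the left; bystander.
- angle_piece: Aluminium angle, 120 mm long, 30 mm legs, lying at the right; bystander.
- screw_dish: Grey round dish, 70 mm across, 25 mm high, at the left; bystander.
Things that resemble listed ones, but are neither listed nor needed, are in the scene too. Leave any green or orange look-alike of the jack alone.

How it is judged:
By the outcome, as a careful person would: the job done as asked, in the order asked, and still so for the second after the job is handed in, while the arm keeps its last pose, push and grip.
It also fails if it takes over 38 s, if anything falls off the work surface, if the arm or the gripper's body presses on something with over 40 N, if the wrist force passes 120 N, or if a joint passes its speed limit or range.

## Robot

A 7-joint arm with a two-finger parallel gripper is mounted at the origin on the work surface. World frame = base frame: x ahead of the robot, y to its left, z up, the work surface at z = 0. Lengths are in m, angles in rad, forces in N, time in s.
With the tool pointing down it reaches from about 0.425 to 0.925 m from the base axis. Payload 6.8 kg.
Tool frame: the origin (TCP) lies at the very end of the fingers, on their centre line; the grasp point (between the pads) lies manip.tcp_to_grasp behind it (manip.tcp_to_grasp is the distance from the TCP to the grasp point, in m); z points along the fingers, y is the direction in which the jaws open and shut (so a half turn about z gives the same grasp; the last joint's range is limited). The gripper opens to 85 mm and grips with 20 to 120 N. Pads are 22 mm wide; open, the fingers measure 114 mm over their backs; the gripper's body (76 mm by 85 mm) begins 54 mm behind the grasp point. The pads swing forward as they close: fully open they stand 13 mm farther back than shut.
Start: joints at [-1.42, 0.477, 0.022, 1.555, -0.011, 1.109, -0.083], TCP at [0.173, 0.653, 0.231] pointing down, gripper open.
Joint ranges: [-2.96, 2.96], [-0.34, 2.1], [-1.41, 1.46], [0.24, 2.44], [-1.37, 4.51], [0.17, 1.92], [-2.96, 2.96]. Speed limits (rad/s): [2.39, 2.39, 3.14, 3.14, 3.14, 3.14, 3.14].

## Interface

Orientations are given as a 3x3 rotation matrix whose columns are the frame's x, y, z axes.
In Python, from bench import monitor, read_camera, ticket, manip gives the robot as it stands. The module is installed in compiled form; this text tells all that it offers.
- The arm moves only by the tool drive_tool, never from a script. Its argument "deltas" is a list of rows, each an object of numbers: "hand": the closure, from 0 (fully open) to 1 (shut); "dx", "dy", "dz": the shift along the tool's x, y, z as a fraction of full scale; "turn": the turn about the tool's z as a fraction of full scale. A call has 1 to 12 rows; each row shifts and turns the pose as measured when the row begins, along the tool's axes as they then stand; what a row does not reach is not made up. Full scale, the value 1, is 0.6 m for a shift and pi/2 rad for a turn. A row lasts 1/8 s, in which the tool goes at most 62.5 mm and 10.7 degrees, less where a joint would pass 70% of its speed; a pose out of reach is approached as far as the arm can. A call with a number of a shift or a turn outside -1 to 1 is refused whole. A call with a gripper value outside its range is refused whole. The fingers move at their own pace and stop on an object; "newtons" is the grip in N (left out, the last holds). Time passes only in rows, so rows that do not move let the fingers close. It gives the time, the measured TCP pose, the force and the opening at its end, in the units of the state.
- monitor.get_obs(): the state, without advancing time (a new reading comes with each control period).
- read_camera(name): name is "scene" or "side" or "wrist"; returns a dict with "img" (420x560x3 uint8, red, green, blue), "vfov" (degrees; the focal length in pixels is half the picture's height over the tangent of half this angle, whatever the lens; pixels are square), "cx", "cy" (the principal point, pixels), "k1" (the pictures are not rectified: a ray, as slopes to the right and down, at radius r is drawn at 1 + k1 r^2 times it, then the intrinsics apply), "R" (3x3) and "t" (3): a world point X has camera coordinates R X + t. Camera axes: x right, y down, z forward; pixel columns grow to the right and rows downward; lengths in m; the calibration is good to about 2 mm. A picture is of the moment at which its call begins. There is no depth.
- ticket.finish_job(): hands the job in, once; it reports no verdict.
The state is a dict: "clock": time; "q": joint angles; "dq": joint speeds; "joint_efforts": joint torques, N m; "tcp_pos": TCP position; "eef_rot": TCP orientation; "contact_force": force on the tool from outside, world axes, zero at the start; "wrist_torque": the same for the moment, N m; "width": finger opening in m.
Only numpy, scipy, OpenCV 4.12 (cv2) and the standard library are available. Lean on these libraries where they do the work, as an engineer would, in place of code of your own. Each camera call takes 0.05 s, during which the arm holds its last target.

## Working session

There is one attempt and no reset: what is moved stays moved. The work goes in short steps, Python scripts to look and compute and a tool call to move; the robot and the scene stay as the last step left them, time stands still between calls to the robot, and variables do not carry over. Pictures are saved under pics/ and viewed, and the job is handed in when it is done.

Besides the shell and the picture viewer there is one more tool, called after "Request:" in YAML: its name, and indented under it one key for each argument. drive_tool: Moves the arm, as the interface text tells. Its arguments: {"type":"object","properties":{"deltas":{"type":"array"},"newtons":{"type":"number"}},"required":["deltas"]}

```bash
mkdir -p pics; ls
cat > h.py <<'E'
import numpy as np, cv2
from bench import monitor, read_camera, ticket, manip
def cam(n,save=None):
    c=read_camera(n)
    if save: cv2.imwrite('pics/'+save,c['img'][:,:,::-1])
    return c
def K(c):
    f=c['img'].shape[0]/2/np.tan(np.radians(c['vfov'])/2)
    return np.array([[f,0,c['cx']],[0,f,c['cy']],[0,0,1.]]), np.array([c['k1'],0,0,0.])
def ray(c,u,v):
    k,d=K(c)
    p=cv2.undistortPoints(np.array([[[u,v]]],float),k,d)[0,0]
    R=np.array(c['R']);t=np.array(c['t'])
    return -R.T@t, R.T@np.array([p[0],p[1],1.])
def onz(c,u,v,z):
    o,d=ray(c,u,v); return o+d*(z-o[2])/d[2]
def proj(c,X):
    k,d=K(c); R=np.array(c['R']);t=np.array(c['t'])
    return cv2.projectPoints(np.atleast_2d(np.array(X,float)),cv2.Rodrigues(R)[0],t,k,d)[0][:,0]
E
python3 - <<'E'
from h import *
for n in ['scene','side','wrist']:
    c=cam(n,n+'0.png'); print(n,c['vfov'],c['k1'],(-np.array(c['R']).T@c['t']).round(3))
o=monitor.get_obs(); print(o); print(manip.tcp_to_grasp)
E
```

```text
pics
scene 52.68446363555749 -0.06519101235595427 [1.128 0.728 0.915]
side 50.032841927454 0.05067329907434447 [-0.022 -0.599  0.81 ]
wrist 62.17372072902269 -0.0642112203023279 [0.095 0.673 0.373]
{'clock': 0.15, 'q': array([-1.42009967,  0.47763047,  0.02233307,  1.55617902, -0.01148658,
        1.10931206, -0.08309093]), 'dq': array([-0.00103548, -0.00435572,  0.00131719, -0.00331168, -0.00137342,
        0.00210727,  0.00116359]), 'joint_efforts': array([ 3.52271112e-03, -5.96925581e+01,  1.61038958e+00, -2.81492686e+01,
        1.26105707e-02,  6.46584071e-03,  4.64429434e-05]), 'tcp_pos': array([0.17263134, 0.65209501, 0.23055437]), 'eef_rot': array([[-9.66710261e-01,  2.55873417e-01, -2.57083604e-04],
       [ 2.55873525e-01,  9.66709286e-01, -1.37705231e-03],
       [-1.03825973e-04, -1.39699149e-03, -9.99999019e-01]]), 'contact_force': array([ 0.05304927, -0.44262034, -0.28825922]), 'wrist_torque': array([ 0.01515432, -0.01266788,  0.03457612]), 'width': 0.08565462283866275}
0.0187
```

View pics/scene0.png

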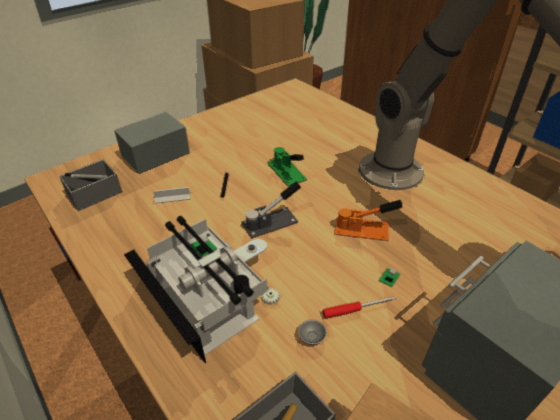

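View pics/side0.png

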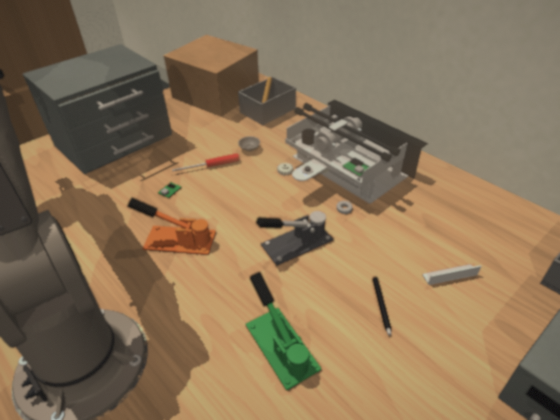

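View pics/wrist0.png

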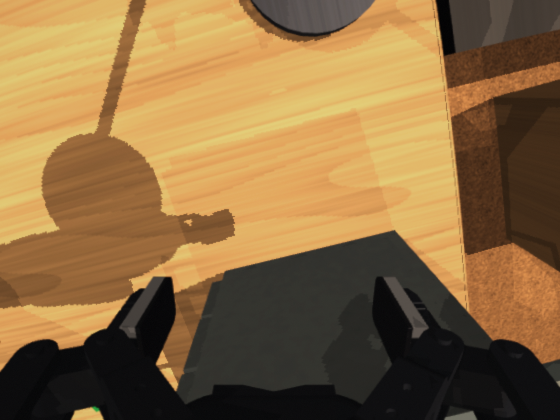

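Run:
```python
import cv2,numpy as np
a=cv2.imread('pics/scene0.png')[170:310,200:340]
b=cv2.imread('pics/side0.png')[130:270,230:370]
cv2.imwrite('pics/crop0.png',np.hstack([cv2.resize(x,(400,400),interpolation=cv2.INTER_CUBIC) for x in (a,b)]))
```

```text
(no output)
```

View pics/crop0.png

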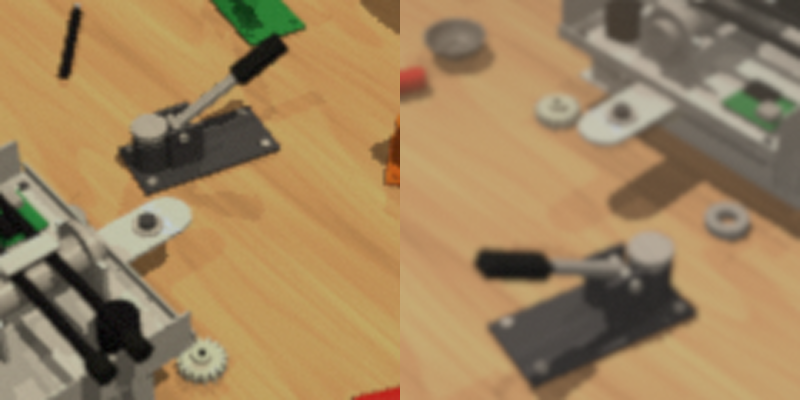

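```bash
cat >> h.py <<'E'
def tri(c1,p1,c2,p2):
    o1,d1=ray(c1,*p1);o2,d2=ray(c2,*p2)
    s=np.linalg.lstsq(np.stack([d1,-d2],1),o2-o1,rcond=None)[0]
    a=o1+s[0]*d1;b=o2+s[1]*d2
    return (a+b)/2,np.linalg.norm(a-b)
E
python3 - <<'E'
from h import *
np.set_printoptions(precision=4,suppress=True)
s=cam('scene');d=cam('side')
P=lambda x,y:(200+x/400*140,170+y/400*140)
Q=lambda x,y:(230+(x-400)/400*140,130+y/400*140)
for n,a,b,z in [('saddle',P(150,125),Q(651,245),.062),('washer',P(148,222),Q(622,115),.080),('grip',P(260,60),Q(513,264),.105)]:
    print(n,tri(s,a,d,b),onz(s,*a,z),onz(d,*b,z))
print('gear',onz(s,*P(203,360),.018),onz(d,*Q(557,108),.018))
print('bearing',onz(d,*Q(727,219),.012))
for p in [(148,193),(280,150),(245,105),(118,155)]: print('footS',onz(s,*P(*p),.008))
for p in [(489,323),(533,385),(695,313)]: print('footD',onz(d,*Q(*p),.008))
# ear edges in scene at top .078
for p in [(133,272),(190,212),(165,200),(102,233)]: print('ear',onz(s,*P(*p),.078))
for p in [(678,95),(625,140),(590,140),(580,115),(635,85)]: print('earD',onz(d,*Q(*p),.078))
E
```

```text
saddle (array([ 0.5792, -0.076 ,  0.0615]), np.float64(0.00442087778552526)) [ 0.5781 -0.0737  0.062 ] [ 0.5806 -0.0776  0.062 ]
washer (array([0.6755, 0.0515, 0.0782]), np.float64(0.0037217726425074513)) [0.6753 0.0544 0.08  ] [0.6754 0.0488 0.08  ]
grip (array([ 0.4518, -0.0445,  0.1037]), np.float64(0.003744209324991984)) [ 0.4514 -0.0421  0.105 ] [ 0.4523 -0.0468  0.105 ]
gear [0.7083 0.1777 0.018 ] [0.696 0.158 0.018]
bearing [ 0.6965 -0.0676  0.012 ]
footS [ 0.6106 -0.0381  0.008 ]
footS [0.4581 0.0013 0.008 ]
footS [ 0.4382 -0.0821  0.008 ]
footS [ 0.6003 -0.1071  0.008 ]
footD [ 0.4541 -0.01    0.008 ]
footD [ 0.434  -0.0866  0.008 ]
footD [ 0.5889 -0.1244  0.008 ]
ear [0.723 0.095 0.078]
ear [0.635 0.068 0.078]
ear [0.6436 0.0395 0.078 ]
ear [0.7165 0.0364 0.078 ]
earD [0.7373 0.035  0.078 ]
earD [0.6525 0.0229 0.078 ]
earD [0.6299 0.0451 0.078 ]
earD [0.6495 0.078  0.078 ]
earD [0.7199 0.0745 0.078 ]
```

Run:
```python
from h import *
np.set_printoptions(precision=4,suppress=True)
s=cam('scene');d=cam('side')
for n,c in (('s',s),('d',d)):
    print(n,proj(c,[[.173,.652,.231],[0,0,0],[.173,.652,0],[.45,-.044,.105]]))
# cabinet: side top corners and bottoms
for p in [(75,165),(170,125)]: print('cab base side',onz(d,*p,0))
for p in [(430,352),(398,415)]: print('cab base scene',onz(s,*p,0))
print(tri(s,(515,252),d,(160,62)), tri(s,(515,252),d,(78,100)),tri(s,(440,318),d,(160,62)))
# tray corners: front edge ends in both, approx z?
```

```text
s [[577.9938 243.4829]
 [390.3125 170.1856]
 [539.018  304.5011]
 [290.9424 190.525 ]]
d [[  1.5254 103.3244]
 [ 81.6792 363.4469]
 [ 36.9731 175.1223]
 [267.9646 222.2819]]
cab base side [0.273  0.6231 0.    ]
cab base side [0.6002 0.6159 0.    ]
cab base scene [0.5133 0.5426 0.    ]
cab base scene [0.691  0.5893 0.    ]
(array([0.5087, 0.5512, 0.3127]), np.float64(0.15453904830823603)) (array([0.3202, 0.5622, 0.2257]), np.float64(0.017928732616196128)) (array([0.5906, 0.5629, 0.2368]), np.float64(0.013754266061764154))
```

Run:
```python
import cv2,numpy as np
a=cv2.imread('pics/scene0.png')[200:370,110:310]
b=cv2.imread('pics/side0.png')[90:260,260:460]
cv2.imwrite('pics/crop1.png',np.vstack([np.hstack([cv2.resize(x,(400,340),interpolation=cv2.INTER_CUBIC) for x in (a,b)])]))
```

```text
(no output)
```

View pics/crop1.png

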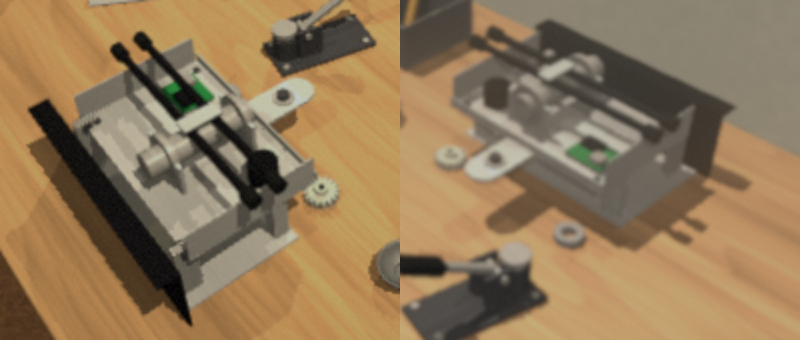

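Request:
drive_tool:
  deltas:
    - {"hand": 0,"dz": -0.1}
    - {"hand": 0,"dz": -0.1}
    - {"hand": 0,"dx": -0.08,"dy": -0.06}
    - {"hand": 0,"dx": -0.08,"dy": -0.06}
    - {"hand": 0,"dx": -0.08,"dy": -0.06}
    - {"hand": 0,"dx": -0.08,"dy": -0.06}
    - {"hand": 0,"dx": -0.08,"dy": -0.06}
    - {"hand": 0,"dx": -0.08,"dy": -0.06}
    - {"hand": 0,"dx": -0.08,"dy": -0.06}
    - {"hand": 0,"dx": -0.08,"dy": -0.06}
    - {"hand": 0,"dx": -0.08,"dy": -0.06}
    - {"hand": 0,"dx": -0.08,"dy": -0.06}

```text
$.deltas[0]: bad value
```

Request:
drive_tool:
  deltas:
    - {"hand": 0.0,"dx": 0.0,"dy": 0.0,"dz": -0.1,"turn": 0.0}
    - {"hand": 0.0,"dx": 0.0,"dy": 0.0,"dz": -0.1,"turn": 0.0}
    - {"hand": 0.0,"dx": -0.08,"dy": -0.06,"dz": 0.0,"turn": 0.0}
    - {"hand": 0.0,"dx": -0.08,"dy": -0.06,"dz": 0.0,"turn": 0.0}
    - {"hand": 0.0,"dx": -0.08,"dy": -0.06,"dz": 0.0,"turn": 0.0}
    - {"hand": 0.0,"dx": -0.08,"dy": -0.06,"dz": 0.0,"turn": 0.0}
    - {"hand": 0.0,"dx": -0.08,"dy": -0.06,"dz": 0.0,"turn": 0.0}
    - {"hand": 0.0,"dx": -0.08,"dy": -0.06,"dz": 0.0,"turn": 0.0}

```text
clock: 1.35
tcp_pos: [0.3988, 0.3667, 0.3547]
eef_rot: [[-0.969, 0.246, 0.0], [0.246, 0.969, 0.002], [0.0, 0.002, -1.0]]
contact_force: [-0.3, 0.2, -0.1]
width: 0.0855
```

Request:
drive_tool:
  deltas:
    - {"hand": 0.0,"dx": -0.08,"dy": -0.063,"dz": 0.01,"turn": 0.0}
    - {"hand": 0.0,"dx": -0.08,"dy": -0.063,"dz": 0.01,"turn": 0.0}
    - {"hand": 0.0,"dx": -0.08,"dy": -0.063,"dz": 0.01,"turn": 0.0}
    - {"hand": 0.0,"dx": -0.08,"dy": -0.063,"dz": 0.01,"turn": 0.0}
    - {"hand": 0.0,"dx": -0.08,"dy": -0.063,"dz": 0.01,"turn": 0.0}
    - {"hand": 0.0,"dx": -0.08,"dy": -0.063,"dz": 0.01,"turn": 0.0}
    - {"hand": 0.0,"dx": -0.08,"dy": -0.063,"dz": 0.01,"turn": 0.0}
    - {"hand": 0.0,"dx": -0.08,"dy": -0.063,"dz": 0.01,"turn": 0.0}

```text
clock: 2.35
tcp_pos: [0.702, -0.0278, 0.3075]
eef_rot: [[-0.97, 0.242, 0.006], [0.242, 0.97, 0.007], [-0.004, 0.009, -1.0]]
contact_force: [0.9, 0.7, 0.8]
width: 0.0852
```

Run:
```python
from h import *
c=cam('wrist','w1.png')
```

```text
(no output)
```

View pics/w1.png

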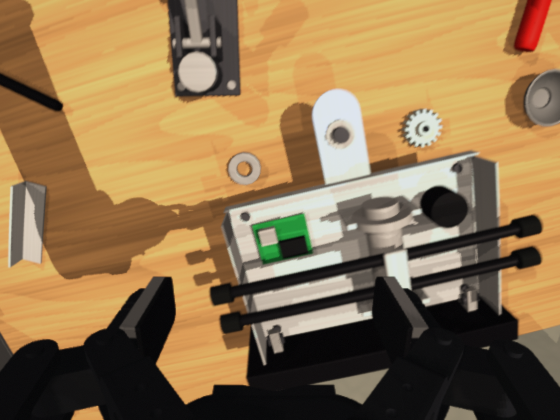

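Run:
```python
import cv2,numpy as np
i=cv2.imread('pics/w1.png')
a=i[0:110,150:260];b=i[80:190,290:400]
cv2.imwrite('pics/c2.png',np.hstack([cv2.resize(x,(396,396),interpolation=cv2.INTER_CUBIC) for x in (a,b)]))
```

```text
(no output)
```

View pics/c2.png

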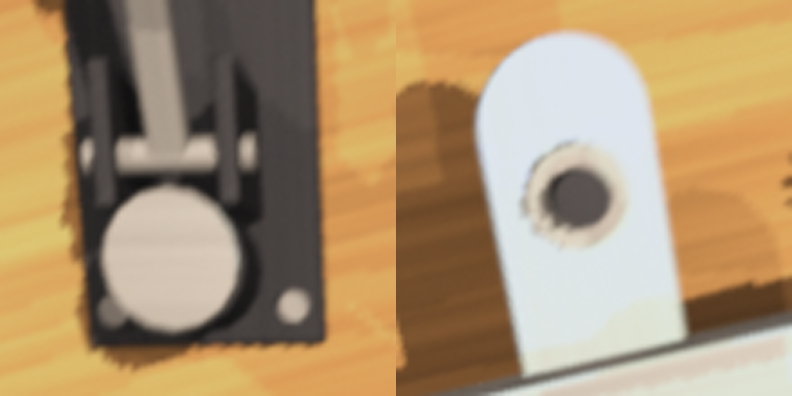

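Run:
```python
from h import *
np.set_printoptions(precision=4,suppress=True)
c=cam('wrist');P=lambda x,y:(150+x/3.6,y/3.6);Q=lambda x,y:(290+(x-396)/3.6,80+y/3.6)
s=onz(c,*P(171,258),.062);w=onz(c,*Q(576,195),.080);print('saddle',s,'washer',w,'d',w-s)
L=[onz(c,*Q(*p),.078) for p in((478,130),(524,375),(655,130),(687,335))];print(L)
for i in(0,2):
    v=L[i+1]-L[i];print('ear yaw',np.arctan2(v[1],v[0]))
F=[onz(c,*P(*p),.008) for p in((325,341),(92,345),(322,0),(68,50))];print('foot',F)
for a,b in((2,0),(3,1)):
    v=F[b]-F[a];print('foot yaw',np.arctan2(v[1],v[0]))
v=F[1]-F[0];print('front edge',np.arctan2(v[1],v[0])+np.pi/2, 'front mid',(F[0]+F[1])/2)
print('gear',onz(c,425,128,.018),'bearing',onz(c,243.5,168.5,.012))
```

```text
saddle [ 0.5817 -0.0868  0.062 ] washer [0.6798 0.0413 0.08  ] d [0.0981 0.1281 0.018 ]
[array([0.6551, 0.018 , 0.078 ]), array([0.7291, 0.0157, 0.078 ]), array([0.6676, 0.0675, 0.078 ]), array([0.7293, 0.0661, 0.078 ])]
ear yaw -0.03077422628673115
ear yaw -0.021613751251742874
foot [array([ 0.614 , -0.0545,  0.008 ]), array([ 0.5949, -0.1308,  0.008 ]), array([ 0.5139, -0.027 ,  0.008 ]), array([ 0.5065, -0.1092,  0.008 ])]
foot yaw -0.26879826042211785
foot yaw -0.24052586775848436
front edge -0.2455522600478257 front mid [ 0.6045 -0.0927  0.008 ]
gear [0.7071 0.1545 0.018 ] bearing [ 0.7013 -0.0751  0.012 ]
```

Request:
drive_tool:
  deltas:
    - {"hand": 0.0,"dx": 0.08,"dy": -0.026,"dz": 0.033,"turn": 0.0}
    - {"hand": 0.0,"dx": 0.08,"dy": -0.026,"dz": 0.033,"turn": 0.0}
    - {"hand": 0.0,"dx": 0.08,"dy": -0.026,"dz": 0.033,"turn": 0.0}
    - {"hand": 0.0,"dx": 0.08,"dy": -0.026,"dz": 0.033,"turn": 0.0}
    - {"hand": 0.0,"dx": 0.08,"dy": -0.026,"dz": 0.033,"turn": 0.0}
    - {"hand": 0.0,"dx": 0.0,"dy": 0.0,"dz": 0.0,"turn": 0.0}

```text
clock: 3.2
tcp_pos: [0.4415, -0.0508, 0.2001]
eef_rot: [[-0.968, 0.253, 0.002], [0.253, 0.968, 0.001], [-0.002, 0.002, -1.0]]
contact_force: [0.5, 0.6, -0.1]
width: 0.0852
```

Run:
```python
from h import *
np.set_printoptions(precision=4,suppress=True)
c=cam('wrist','w2.png'); o=monitor.get_obs()
print(o['tcp_pos'],o['q'],proj(c,[o['tcp_pos'],[.452,-.0445,.105]]))
```

```text
[ 0.4451 -0.0505  0.2017] [-0.4379  0.1303  0.4534  2.1356 -0.0753  0.8833  1.3756] [[274.6308 288.1731]
 [284.2522 225.3919]]
```

View pics/w2.png

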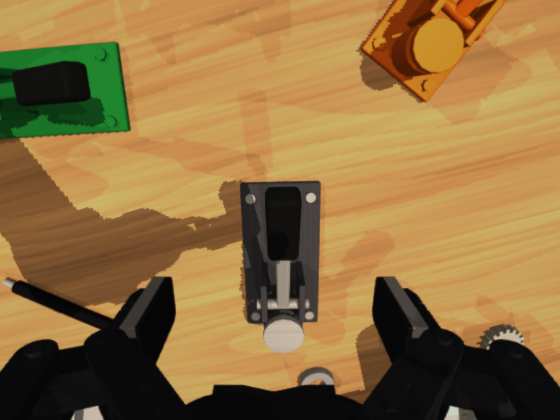

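Run:
```python
from h import *
np.set_printoptions(precision=4,suppress=True)
c=cam('wrist'); o=monitor.get_obs();R=o['eef_rot'];p=o['tcp_pos']
for n,u,v,z in(('grip',283,223,.107),('saddle',283.5,335,.062)):
    X=onz(c,u,v,z);print(n,X,'tool delta/0.6',R.T@(X-p)/.6)
print(p, proj(c,[p+R@[0,0,p[2]-.105]]))
```

```text
grip [ 0.4539 -0.0446  0.107 ] tool delta/0.6 [-0.0062  0.0115  0.1596]
saddle [ 0.5839 -0.0754  0.062 ] tool delta/0.6 [-0.2281  0.0162  0.2367]
[ 0.4476 -0.0504  0.2027] [[273.5349 217.2776]]
```

Request:
drive_tool:
  deltas:
    - {"hand": 0.0,"dx": -0.006,"dy": 0.0115,"dz": 0.05,"turn": -0.01}
    - {"hand": 0.0,"dx": 0.0,"dy": 0.0,"dz": 0.07,"turn": 0.0}
    - {"hand": 0.0,"dx": 0.0,"dy": 0.0,"dz": 0.06,"turn": 0.0}
    - {"hand": 0.0,"dx": 0.0,"dy": 0.0,"dz": 0.0,"turn": 0.0}

```text
clock: 3.8
tcp_pos: [0.4661, -0.0426, 0.0962]
eef_rot: [[-0.972, 0.232, 0.025], [0.233, 0.973, 0.001], [-0.024, 0.007, -1.0]]
contact_force: [-0.3, 0.5, 1.0]
width: 0.0856
```

Run:
```python
from h import *
np.set_printoptions(precision=4,suppress=True)
c=cam('wrist','w3.png'); o=monitor.get_obs();R=o['eef_rot'];p=o['tcp_pos']
print(p,R[:,1], proj(c,[p,p+R@[0,0,-.0187],[.4539,-.0446,.107]]))
```

```text
[ 0.4672 -0.0427  0.0976] [0.2326 0.9725 0.0077] [[272.4323 283.7524]
 [272.2808 306.6645]
 [260.8068 269.7418]]
```

View pics/w3.png

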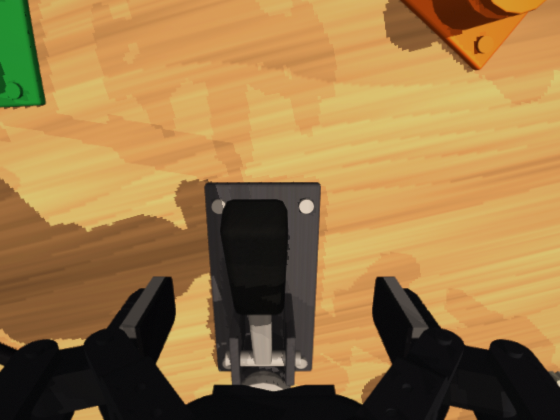

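Request:
drive_tool:
  deltas:
    - {"hand": 0.0,"dx": 0.01,"dy": -0.008,"dz": 0.008,"turn": 0.0}
    - {"hand": 0.0,"dx": 0.01,"dy": 0.0,"dz": 0.006,"turn": 0.0}
    - {"hand": 0.0,"dx": 0.0,"dy": 0.0,"dz": 0.0,"turn": 0.0}

```text
clock: 4.22
tcp_pos: [0.457, -0.0447, 0.0917]
eef_rot: [[-0.972, 0.233, 0.034], [0.233, 0.972, 0.002], [-0.033, 0.01, -0.999]]
contact_force: [0.5, -0.6, -0.2]
width: 0.0856
```

Run:
```python
from h import *
np.set_printoptions(precision=4,suppress=True)
c=cam('wrist','w4.png'); o=monitor.get_obs();R=o['eef_rot'];p=o['tcp_pos']
print(p,R,o['q'],o['contact_force'], proj(c,[p,p+R@[0,0,-.0187],[.4539,-.0446,.107]]))
```

```text
[ 0.4575 -0.0447  0.0918] [[-0.9719  0.2327  0.0346]
 [ 0.2329  0.9725  0.0022]
 [-0.0331  0.0102 -0.9994]] [-0.3688  0.3327  0.3919  2.223  -0.2314  0.5869  1.5288] [ 0.5519 -0.3326  0.4153] [[272.0488 280.9253]
 [271.8918 303.4444]
 [270.5989 292.7299]]
```

View pics/w4.png

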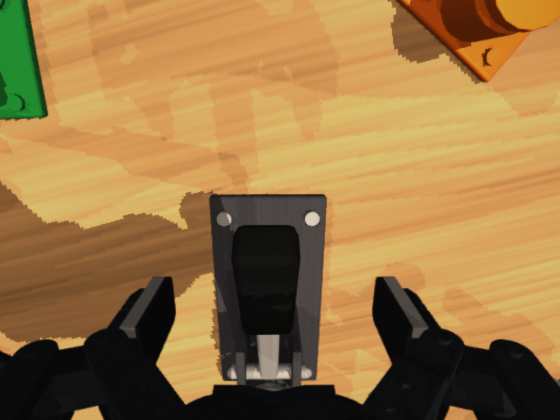

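Request:
drive_tool:
  deltas:
    - {"hand": 1.0,"dx": 0.0,"dy": -0.003,"dz": 0.0,"turn": 0.0}
    - {"hand": 1.0,"dx": 0.0,"dy": 0.0,"dz": 0.0,"turn": 0.0}
    - {"hand": 1.0,"dx": 0.0,"dy": 0.0,"dz": 0.0,"turn": 0.0}
    - {"hand": 1.0,"dx": 0.0,"dy": 0.0,"dz": 0.0,"turn": 0.0}
    - {"hand": 1.0,"dx": 0.0,"dy": 0.0,"dz": 0.0,"turn": 0.0}
  newtons: 40

```text
clock: 4.9
tcp_pos: [0.4576, -0.0473, 0.0926]
eef_rot: [[-0.972, 0.234, 0.036], [0.234, 0.972, 0.002], [-0.035, 0.011, -0.999]]
contact_force: [-0.9, -0.1, 1.2]
width: 0.0233
```

Run:
```python
from h import *
np.set_printoptions(precision=4,suppress=True)
cam('scene','s5.png');cam('side','d5.png'); o=monitor.get_obs();print(o['tcp_pos'],o['eef_rot'],o['contact_force'],o['width'])
a=cv2.imread('pics/scene0.png')
a=cv2.imread('pics/s5.png')[170:310,200:340]
b=cv2.imread('pics/d5.png')[130:270,230:370]
cv2.imwrite('pics/crop5.png',np.hstack([cv2.resize(x,(400,400),interpolation=cv2.INTER_CUBIC) for x in (a,b)]))
```

```text
[ 0.4576 -0.0473  0.0926] [[-0.9716  0.234   0.0361]
 [ 0.2342  0.9722  0.0021]
 [-0.0346  0.0104 -0.9993]] [-1.3593 -0.7123  2.2347] 0.0231985088179839
```

View pics/crop5.png

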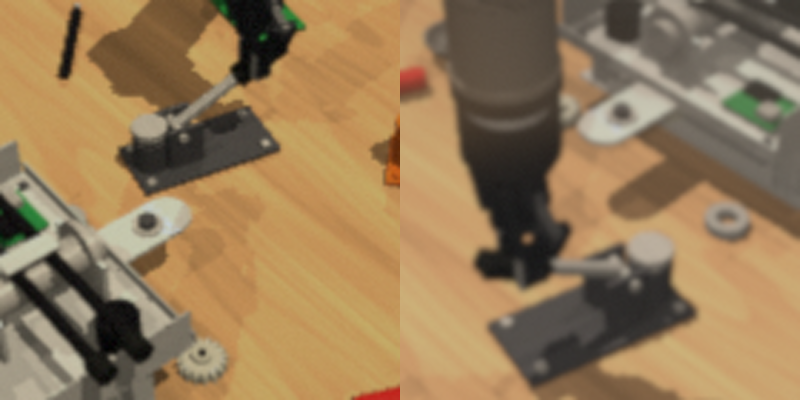

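Request:
drive_tool:
  deltas:
    - {"hand": 1.0,"dx": -0.0107,"dy": 0.0245,"dz": 0.0,"turn": 0.0}
    - {"hand": 1.0,"dx": -0.0107,"dy": 0.0245,"dz": 0.0,"turn": 0.0}
    - {"hand": 1.0,"dx": -0.0107,"dy": 0.0245,"dz": 0.0,"turn": 0.0}
    - {"hand": 1.0,"dx": -0.0107,"dy": 0.0245,"dz": 0.0,"turn": 0.0}

```text
clock: 5.5
tcp_pos: [0.4859, -0.008, 0.0917]
eef_rot: [[-0.967, 0.252, 0.015], [0.252, 0.968, -0.009], [-0.017, -0.004, -1.0]]
contact_force: [-8.5, -9.6, 9.4]
width: 0.0231
```

```bash
cat > look.py <<'E'
from h import *
import sys
n=sys.argv[1]
np.set_printoptions(precision=4,suppress=True)
cam('scene',f's{n}.png');cam('side',f'd{n}.png'); o=monitor.get_obs();print(o['clock'],o['tcp_pos'],o['eef_rot'],o['contact_force'],o['wrist_torque'],o['width'])
a=cv2.imread(f'pics/s{n}.png')[170:310,200:340]
b=cv2.imread(f'pics/d{n}.png')[130:270,230:370]
cv2.imwrite(f'pics/crop{n}.png',np.hstack([cv2.resize(x,(400,400),interpolation=cv2.INTER_CUBIC) for x in (a,b)]))
E
python3 look.py 6
```

```text
5.6 [ 0.4876 -0.0064  0.0919] [[-0.968   0.2502  0.018 ]
 [ 0.2501  0.9682 -0.0076]
 [-0.0193 -0.0028 -0.9998]] [-4.3315 -6.6987  6.6125] [-1.628   0.5914 -0.6394] 0.02304763727597826
```

View pics/crop6.png

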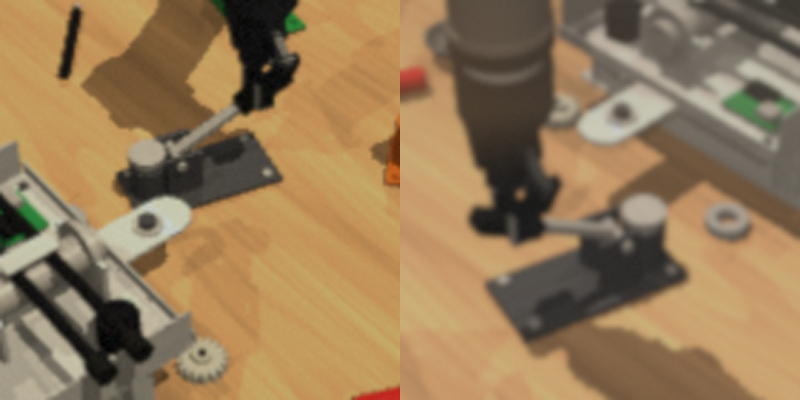

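Request:
drive_tool:
  deltas:
    - {"hand": 1.0,"dx": -0.0115,"dy": 0.0245,"dz": -0.003,"turn": 0.0}
    - {"hand": 1.0,"dx": -0.0115,"dy": 0.0245,"dz": 0.0,"turn": 0.0}
    - {"hand": 1.0,"dx": -0.0115,"dy": 0.0245,"dz": 0.0,"turn": 0.0}
    - {"hand": 1.0,"dx": -0.0115,"dy": 0.0245,"dz": 0.0,"turn": 0.0}
    - {"hand": 1.0,"dx": -0.0115,"dy": 0.0245,"dz": 0.0,"turn": 0.0}

```text
clock: 6.22
tcp_pos: [0.5236, 0.0372, 0.0902]
eef_rot: [[-0.961, 0.275, -0.017], [0.275, 0.961, -0.026], [0.009, -0.029, -1.0]]
contact_force: [-11.4, -10.1, 11.5]
width: 0.0232
```

```bash
python3 look.py 7
```

```text
6.325 [0.5254 0.0387 0.0904] [[-0.9619  0.2729 -0.014 ]
 [ 0.2732  0.9616 -0.0247]
 [ 0.0067 -0.0276 -0.9996]] [-5.9848 -7.5791  8.2273] [-2.0118  0.9382 -0.8279] 0.02328342989968807
```

View pics/crop7.png

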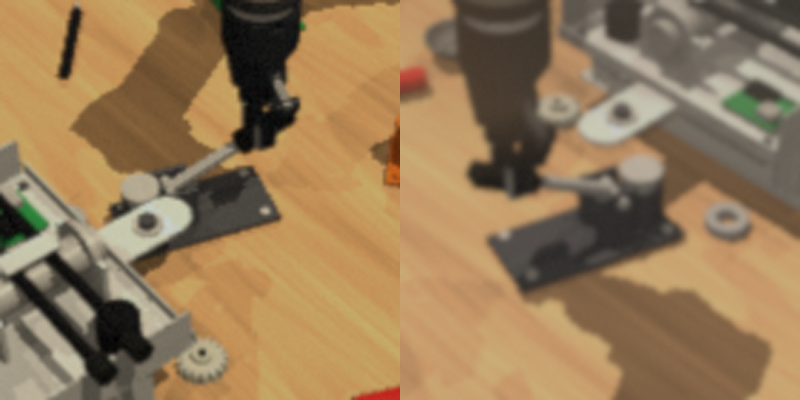

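Run:
```python
from h import *
np.set_printoptions(precision=4,suppress=True)
s=cam('scene');d=cam('side')
P=lambda x,y:(200+x/400*140,170+y/400*140)
Q=lambda x,y:(230+(x-400)/400*140,130+y/400*140)
ws,wd=onz(s,*P(148,222),.080),onz(d,*Q(622,115),.08)
for n,a,b in [('6',P(145,154),Q(643,208)),('7',P(140,188),Q(640,172))]:
    print(n,tri(s,a,d,b),ws-onz(s,*a,.062),wd-onz(d,*b,.062))
# foot corners now side: BL,BR(front)
for p in [(488,240),(526,292),(684,236)]: print(onz(d,*Q(*p),.008))
for p in [(279,216),(250,169)]: print(onz(s,*P(*p),.008))
```

```text
6 (array([ 0.6097, -0.0405,  0.0623]), np.float64(0.00048475119975981514)) [0.0659 0.095  0.018 ] [0.0653 0.0893 0.018 ]
7 (array([ 0.6435, -0.0043,  0.0615]), np.float64(0.0014031154930879979)) [0.032  0.0577 0.018 ] [0.0317 0.0539 0.018 ]
[0.5225 0.0684 0.008 ]
[ 0.502  -0.0048  0.008 ]
[ 0.6545 -0.0528  0.008 ]
[0.5262 0.0769 0.008 ]
[0.5033 0.0033 0.008 ]
```

Request:
drive_tool:
  deltas:
    - {"hand": 1.0,"dx": -0.0055,"dy": 0.019,"dz": -0.002,"turn": -0.008}
    - {"hand": 1.0,"dx": -0.0055,"dy": 0.019,"dz": 0.0,"turn": -0.008}
    - {"hand": 1.0,"dx": -0.0055,"dy": 0.019,"dz": 0.0,"turn": -0.008}
    - {"hand": 1.0,"dx": -0.0055,"dy": 0.019,"dz": 0.0,"turn": -0.008}

```text
clock: 6.92
tcp_pos: [0.5388, 0.0592, 0.0888]
eef_rot: [[-0.968, 0.247, -0.038], [0.248, 0.968, -0.044], [0.026, -0.052, -0.998]]
contact_force: [-9.1, -12.0, 11.8]
width: 0.0229
```

```bash
python3 look.py 8
```

```text
7.025 [0.5397 0.0603 0.0888] [[-0.9687  0.2454 -0.0366]
 [ 0.2469  0.9681 -0.043 ]
 [ 0.0249 -0.0507 -0.9984]] [-8.3582 -9.6582  8.9135] [-2.6845  1.0844 -0.941 ] 0.023039451930932205
```

View pics/crop8.png

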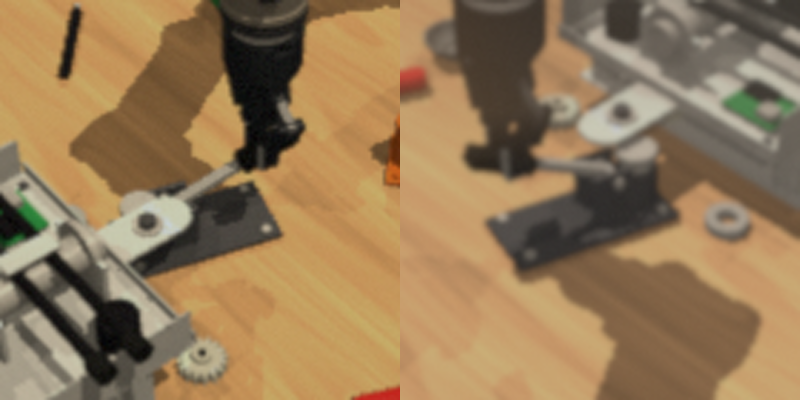

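Request:
drive_tool:
  deltas:
    - {"hand": 0.4,"dx": 0.0,"dy": 0.0,"dz": -0.004,"turn": 0.0}
    - {"hand": 0.4,"dx": 0.0,"dy": 0.0,"dz": 0.0,"turn": 0.0}
    - {"hand": 0.4,"dx": 0.0,"dy": 0.0,"dz": 0.0,"turn": 0.0}

```text
clock: 7.4
tcp_pos: [0.5399, 0.0608, 0.0908]
eef_rot: [[-0.969, 0.245, -0.037], [0.246, 0.968, -0.043], [0.025, -0.051, -0.998]]
contact_force: [0.2, -1.1, 1.3]
width: 0.0509
```

```bash
python3 look.py 9
python3 - <<'E'
from h import *
cam('wrist','w9.png')
E
```

```text
7.5 [0.5398 0.0607 0.0908] [[-0.9688  0.245  -0.0369]
 [ 0.2465  0.9682 -0.0434]
 [ 0.0251 -0.0511 -0.9984]] [-0.1991  0.17    0.1821] [ 0.0389  0.0099 -0.021 ] 0.05120296379934127
```

View pics/crop9.png

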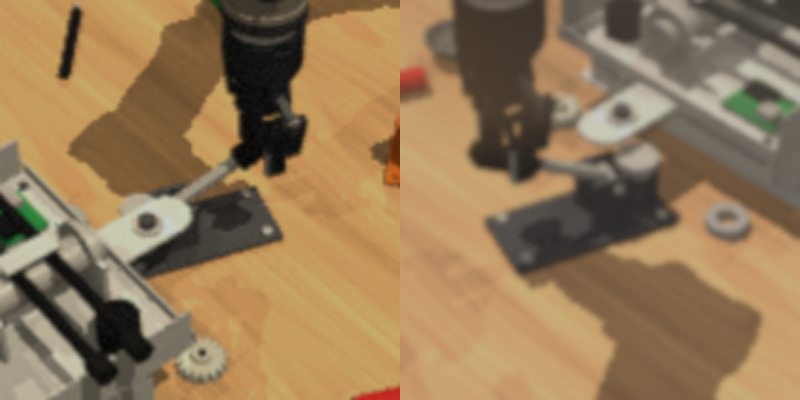

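View pics/w9.png

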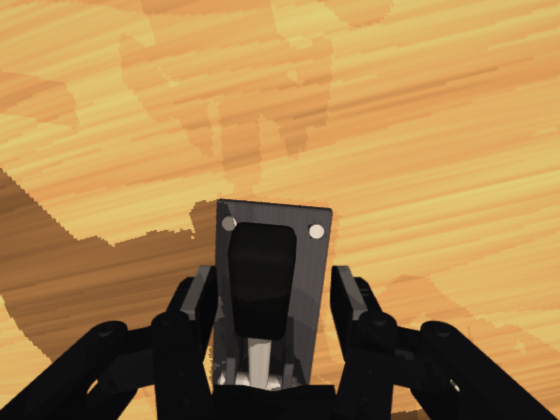

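Run:
```python
import cv2,numpy as np
a=cv2.imread('pics/s9.png')[225:285,235:305]
b=cv2.imread('pics/d9.png')[175:235,252:342]
cv2.imwrite('pics/c9.png',np.hstack([cv2.resize(x,None,fx=5,fy=5,interpolation=cv2.INTER_CUBIC) for x in (a,b)]))
```

```text
(no output)
```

View pics/c9.png

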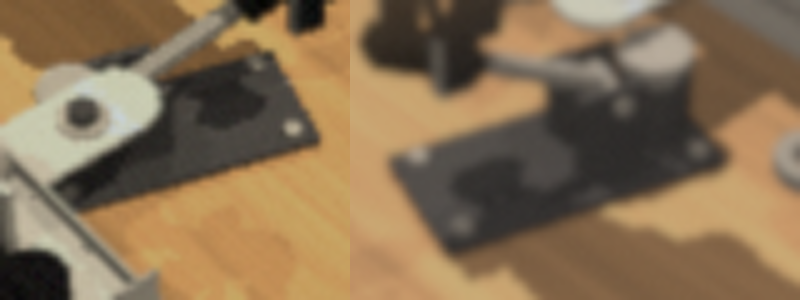

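```bash
cat > fit.py <<'E'
from h import *
np.set_printoptions(precision=4,suppress=True)
def rigid(A,B):
    A=np.array(A)[:,:2];B=np.array(B)[:,:2];a=A.mean(0);b=B.mean(0)
    H=(A-a).T@(B-b);U,S,V=np.linalg.svd(H);R=V.T@np.diag([1,np.linalg.det(V.T@U.T)])@U.T
    return R,b-R@a,np.linalg.norm((A-a)@R.T+b-B,axis=1)
s=cam('scene');d=cam('side')
P=lambda x,y:(200+x/400*140,170+y/400*140)
Q=lambda x,y:(230+(x-400)/400*140,130+y/400*140)
# initial saddle & rivets, side
S0=onz(d,*Q(651,245),.062); W=onz(d,*Q(622,115),.08)
R0=[onz(d,*Q(*p),.008) for p in((507,323),(541,367),(680,308))]
Ws=onz(s,*P(148,222),.080); S0s=onz(s,*P(150,125),.062)
R0s=[onz(s,*P(*p),.008) for p in((265,143),(243,111))]
E
python3 - <<'E'
from fit import *
D=lambda x,y:(252+(x-350)/5,175+y/5); S=lambda x,y:(235+x/5,225+y/5)
R1=[onz(d,*D(*p),.008) for p in((418,155),(461,222),(698,148))]
S1=onz(d,*D(657,50),.062)
R,t,e=rigid(R0+[S0],R1+[S1]);print('side rot',np.arctan2(R[1,0],R[0,0]),'pred saddle',R@S0[:2]+t,'direct',S1[:2],'e',e,'remain',W[:2]-(R@S0[:2]+t))
R1s=[onz(s,*S(*p),.008) for p in((293,127),(258,62))]
print(R0,R0s,R1s)
R,t,e=rigid(R0s,R1s);print('scene rot',np.arctan2(R[1,0],R[0,0]),e,'remain',Ws[:2]-(R@S0s[:2]+t))
for th in(-.06,-.08):
    R=np.array([[np.cos(th),-np.sin(th)],[np.sin(th),np.cos(th)]]);t=np.mean(R1s,0)[:2]-R@np.mean(R0s,0)[:2];print(th,'remain',Ws[:2]-(R@S0s[:2]+t))
E
```

```text
side rot -0.10875523886934663 pred saddle [0.6609 0.0139] direct [0.6579 0.0106] e [0.0001 0.0009 0.0036 0.0044] remain [0.0145 0.0349]
[array([ 0.4652, -0.0207,  0.008 ]), array([ 0.452 , -0.0771,  0.008 ]), array([ 0.5841, -0.1115,  0.008 ])] [array([ 0.4632, -0.018 ,  0.008 ]), array([ 0.4468, -0.0755,  0.008 ])] [array([0.5483, 0.084 , 0.008 ]), array([0.529 , 0.0292, 0.008 ])]
scene rot -0.06219760739780978 [0.0008 0.0008] remain [0.0155 0.0323]
-0.06 remain [0.0154 0.0321]
-0.08 remain [0.0162 0.0345]
```

Request:
drive_tool:
  deltas:
    - {"hand": 1.0,"dx": 0.0,"dy": 0.0,"dz": 0.0,"turn": 0.0}
    - {"hand": 1.0,"dx": 0.0,"dy": 0.0,"dz": 0.0,"turn": 0.0}
    - {"hand": 1.0,"dx": 0.0,"dy": 0.0,"dz": 0.0,"turn": 0.0}
  newtons: 40

```text
clock: 8.02
tcp_pos: [0.5387, 0.0579, 0.0909]
eef_rot: [[-0.968, 0.249, -0.039], [0.251, 0.967, -0.045], [0.027, -0.054, -0.998]]
contact_force: [0.7, -1.1, 1.2]
width: 0.0239
```

Request:
drive_tool:
  deltas:
    - {"hand": 1.0,"dx": -0.005,"dy": 0.028,"dz": -0.002,"turn": -0.02}
    - {"hand": 1.0,"dx": 0.0,"dy": 0.0,"dz": 0.0,"turn": 0.0}

```text
clock: 8.28
tcp_pos: [0.5448, 0.0693, 0.0912]
eef_rot: [[-0.974, 0.223, -0.042], [0.225, 0.973, -0.049], [0.03, -0.057, -0.998]]
contact_force: [4.7, 3.2, -3.6]
width: 0.0233
```

```bash
cat > crop.py <<'E'
import cv2,numpy as np,sys
n=sys.argv[1]
a=cv2.imread(f'pics/s{n}.png')[225:285,235:305]
b=cv2.imread(f'pics/d{n}.png')[160:230,252:342]
cv2.imwrite(f'pics/c{n}.png',np.hstack([cv2.resize(x,s,interpolation=cv2.INTER_CUBIC) for x,s in((a[:,:],(350,300)),(b,(450,350)))] if 0 else [cv2.copyMakeBorder(cv2.resize(a,(350,300),interpolation=2),0,50,0,0,0),cv2.resize(b,(450,350),interpolation=2)]))
E
python3 look.py 10; python3 crop.py 10
```

```text
8.375 [0.5448 0.0696 0.0912] [[-0.9739  0.2232 -0.0416]
 [ 0.2251  0.9731 -0.0485]
 [ 0.0297 -0.0566 -0.998 ]] [ 2.5726  1.0151 -2.0339] [ 0.7343 -0.7644  0.0393] 0.02371018141193144
```

View pics/c10.png

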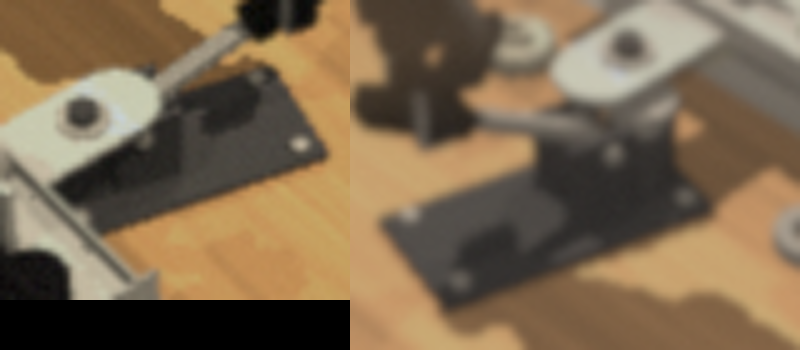

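```bash
cat >> fit.py <<'E'
D=lambda x,y:(252+(x-350)/5,160+y/5); S=lambda x,y:(235+x/5,225+y/5)
def rep(dp,sp):
    R1=[onz(d,*D(*p),.008) for p in dp]
    R,t,e=rigid(R0,R1);th=np.arctan2(R[1,0],R[0,0]);print('side rot',th,'e',e,'remain',W[:2]-(R@S0[:2]+t))
    R1s=[onz(s,*S(*p),.008) for p in sp]
    R,t,e=rigid(R0s,R1s);print('scene rot',np.arctan2(R[1,0],R[0,0]),e,'remain',Ws[:2]-(R@S0s[:2]+t))
    R=np.array([[np.cos(th),-np.sin(th)],[np.sin(th),np.cos(th)]]);t=np.mean(R1s,0)[:2]-R@np.mean(R0s,0)[:2];print('scene w side rot',Ws[:2]-(R@S0s[:2]+t))
E
python3 -c "
from fit import *
rep(((410,214),(460,281),(684,196)),((301,145),(260,77)))"
```

```text
side rot -0.018125147851906467 e [0.0012 0.0012 0.0006] remain [0.0044 0.0127]
scene rot -0.02087548052850576 [0.0005 0.0005] remain [0.0075 0.015 ]
scene w side rot [0.0075 0.0147]
```

Request:
drive_tool:
  deltas:
    - {"hand": 1.0,"dx": -0.0055,"dy": 0.025,"dz": 0.0,"turn": -0.012}
    - {"hand": 1.0,"dx": 0.0,"dy": 0.0,"dz": 0.0,"turn": 0.0}

```text
clock: 8.72
tcp_pos: [0.5492, 0.0786, 0.0905]
eef_rot: [[-0.977, 0.209, -0.047], [0.211, 0.976, -0.054], [0.035, -0.063, -0.997]]
contact_force: [5.0, 1.9, -0.5]
width: 0.0236
```

```bash
python3 look.py 11; python3 crop.py 11
```

```text
8.825 [0.5492 0.0789 0.0906] [[-0.9769  0.2085 -0.0466]
 [ 0.2109  0.9761 -0.0534]
 [ 0.0344 -0.062  -0.9975]] [ 3.9827 -0.8513  1.8034] [ 0.3028 -1.0123 -0.124 ] 0.023447542870114038
```

View pics/c11.png

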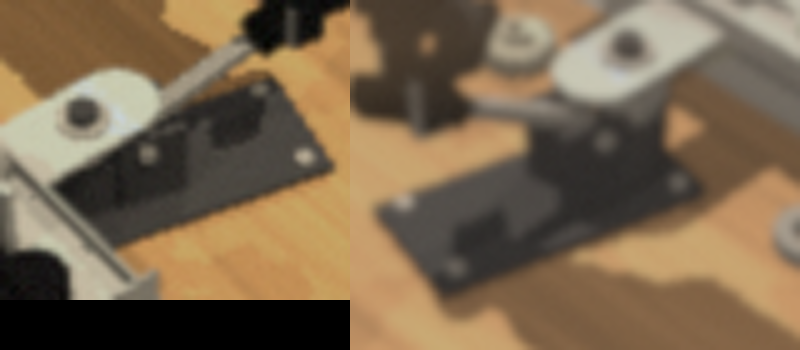

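```bash
python3 -c "
from fit import *
rep(((404,202),(456,266),(678,182)),((305,156),(262,89)))"
```

```text
side rot -0.009040588577126498 e [0.0004 0.0005 0.0002] remain [-0.0012  0.0021]
scene rot 0.003952243760601574 [0.0001 0.0001] remain [0.002  0.0037]
scene w side rot [0.0024 0.0053]
```

Request:
drive_tool:
  deltas:
    - {"hand": 1.0,"dx": -0.002,"dy": 0.008,"dz": 0.0,"turn": -0.01}
    - {"hand": 1.0,"dx": 0.0,"dy": 0.0,"dz": 0.0,"turn": 0.0}

```text
clock: 9.18
tcp_pos: [0.549, 0.0789, 0.0902]
eef_rot: [[-0.979, 0.196, -0.052], [0.199, 0.978, -0.058], [0.04, -0.068, -0.997]]
contact_force: [3.3, -1.2, 3.0]
width: 0.0233
```

Request:
drive_tool:
  deltas:
    - {"hand": 0.3,"dx": 0.0,"dy": 0.0,"dz": 0.0,"turn": 0.0}
    - {"hand": 0.3,"dx": 0.0,"dy": 0.0,"dz": 0.0,"turn": 0.0}
    - {"hand": 0.3,"dx": 0.0,"dy": 0.0,"dz": 0.0,"turn": 0.0}

```text
clock: 9.55
tcp_pos: [0.5459, 0.08, 0.0889]
eef_rot: [[-0.98, 0.192, -0.059], [0.195, 0.979, -0.059], [0.046, -0.069, -0.997]]
contact_force: [-0.9, -0.2, 0.1]
width: 0.0595
```

```bash
python3 look.py 12; python3 crop.py 12; python3 -c "
from h import *
cam('wrist','w12.png')"
```

```text
9.65 [0.5462 0.0799 0.089 ] [[-0.9796  0.1922 -0.0581]
 [ 0.1955  0.979  -0.0586]
 [ 0.0456 -0.0688 -0.9966]] [ 0.0241  0.7292 -0.6609] [ 0.0678 -0.0539  0.0565] 0.05989179191169056
```

View pics/c12.png

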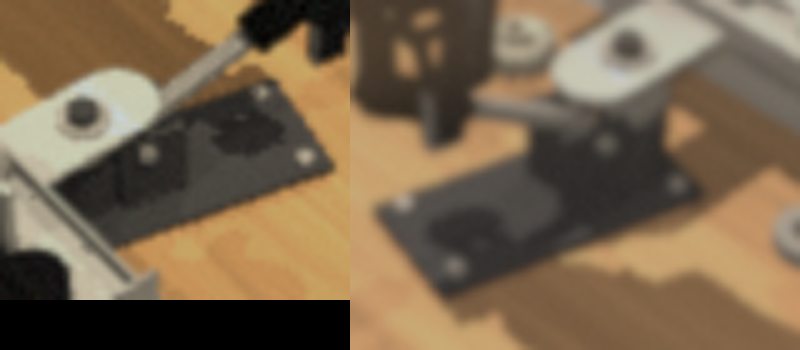

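View pics/w12.png

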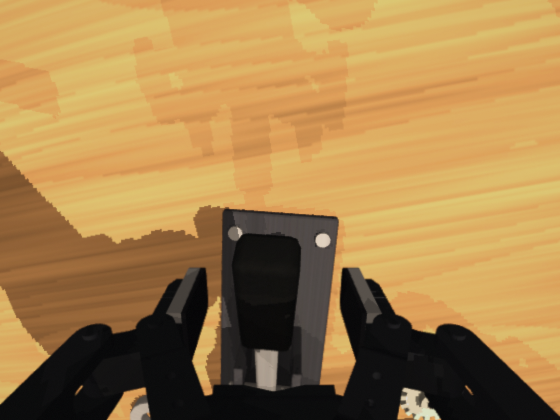

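Request:
drive_tool:
  deltas:
    - {"hand": 0.2,"dx": 0.0,"dy": 0.0,"dz": -0.05,"turn": 0.0}
    - {"hand": 0.2,"dx": 0.0,"dy": 0.0,"dz": -0.09,"turn": 0.0}
    - {"hand": 0.2,"dx": 0.0,"dy": 0.0,"dz": -0.1,"turn": 0.0}
    - {"hand": 0.2,"dx": 0.0,"dy": 0.0,"dz": -0.1,"turn": 0.0}
    - {"hand": 0.2,"dx": -0.09,"dy": 0.0,"dz": 0.0,"turn": 0.0}
    - {"hand": 0.2,"dx": -0.09,"dy": 0.0,"dz": 0.0,"turn": 0.0}
    - {"hand": 0.2,"dx": 0.0,"dy": 0.0,"dz": 0.0,"turn": 0.0}

```text
clock: 10.58
tcp_pos: [0.6661, 0.0733, 0.2944]
eef_rot: [[-0.981, 0.187, -0.058], [0.19, 0.98, -0.057], [0.046, -0.067, -0.997]]
contact_force: [-0.3, 0.3, -0.3]
width: 0.0684
```

```bash
python3 -c "
from h import *
np.set_printoptions(precision=4,suppress=True)
cam('wrist','w13.png');o=monitor.get_obs();print(o['tcp_pos'],o['eef_rot'])"
```

```text
[0.6646 0.074  0.2947] [[-0.9808  0.1862 -0.0587]
 [ 0.1895  0.9803 -0.0562]
 [ 0.047  -0.0663 -0.9967]]
```

View pics/w13.png

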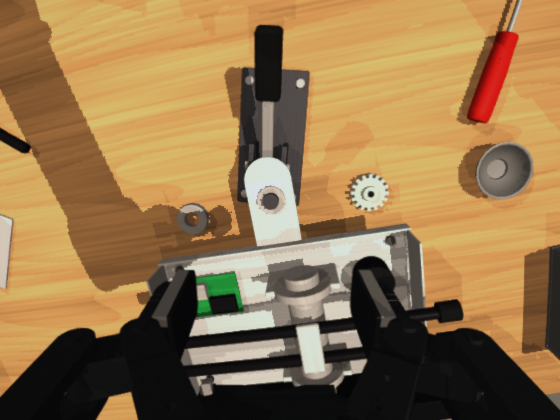

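Run:
```python
import cv2,numpy as np
i=cv2.imread('pics/w13.png')[55:215,210:340]
cv2.imwrite('pics/c13.png',cv2.resize(i,(487,600),interpolation=2))
i=cv2.imread('pics/w1.png')[0:110,150:260]
```

```text
(no output)
```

View pics/c13.png

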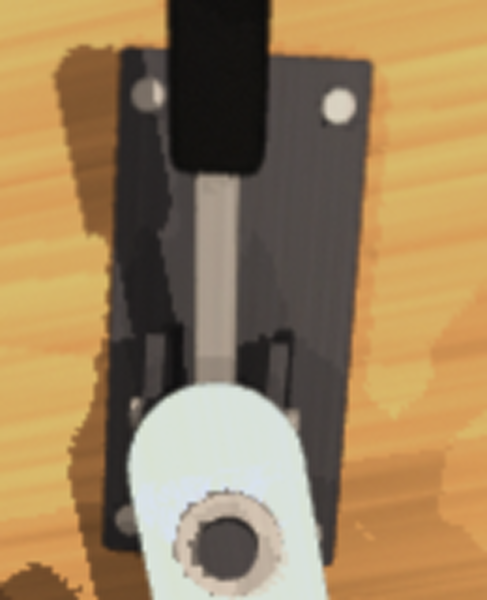

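Run:
```python
from h import *
np.set_printoptions(precision=4,suppress=True)
c=cam('wrist');P=lambda x,y:(210+x/3.746,55+y/3.75)
def solve(px):
    L=np.array([[-140,-40],[-140,40],[24,-40],[24,40]])/1000
    F=np.array([onz(c,*P(*p),.008)[:2] for p in px])
    a=L.mean(0);b=F.mean(0);H=(L-a).T@(F-b);U,S,V=np.linalg.svd(H);R=V.T@np.diag([1,np.linalg.det(V.T@U.T)])@U.T
    t=b-R@a;return t,np.arctan2(R[1,0],R[0,0]),(L@R.T+t-F)
t,th,e=solve(((122,45),(374,62),(103,548),(333,565)))
for z in(.078,.080,.083):
    w=onz(c,*P(229,543),z)[:2]; print(z,'saddle',t,'yaw',th,'washer',w,'remain',w-t)
print(e); print(onz(c,*P(218,20),.11))
```

```text
0.078 saddle [0.6721 0.0483] yaw -0.25002529445347005 washer [0.6752 0.0555] remain [0.0032 0.0072]
0.08 saddle [0.6721 0.0483] yaw -0.25002529445347005 washer [0.6748 0.0558] remain [0.0027 0.0075]
0.083 saddle [0.6721 0.0483] yaw -0.25002529445347005 washer [0.6741 0.0561] remain [0.002  0.0078]
[[-0.0003 -0.0002]
 [-0.0008  0.0007]
 [ 0.0004 -0.0005]
 [ 0.0008  0.0001]]
[0.5418 0.0808 0.11  ]
```

Request:
drive_tool:
  deltas:
    - {"hand": 0.2,"dx": 0.09,"dy": -0.004,"dz": 0.0,"turn": 0.0}
    - {"hand": 0.2,"dx": 0.085,"dy": 0.0,"dz": 0.03,"turn": 0.0}
    - {"hand": 0.2,"dx": 0.0,"dy": 0.0,"dz": 0.09,"turn": 0.0}
    - {"hand": 0.2,"dx": 0.0,"dy": 0.0,"dz": 0.09,"turn": 0.0}
    - {"hand": 0.2,"dx": 0.0,"dy": 0.0,"dz": 0.06,"turn": 0.0}
    - {"hand": 0.2,"dx": 0.0,"dy": 0.0,"dz": 0.0,"turn": 0.0}

```text
clock: 11.42
tcp_pos: [0.5399, 0.0875, 0.1364]
eef_rot: [[-0.982, 0.178, -0.06], [0.181, 0.982, -0.05], [0.05, -0.06, -0.997]]
contact_force: [1.8, -0.4, 0.9]
width: 0.0684
```

```bash
python3 -c "
from h import *
np.set_printoptions(precision=4,suppress=True)
cam('wrist','w14.png');o=monitor.get_obs();p=o['tcp_pos'];R=o['eef_rot'];print(p,R,R.T@(np.array([.5455,.0815,.09])-p)/.6)"
```

```text
[0.5414 0.0878 0.1379] [[-0.9823  0.1786 -0.0572]
 [ 0.1814  0.9822 -0.0494]
 [ 0.0474 -0.0589 -0.9971]] [-0.0124 -0.0043  0.0798]
```

View pics/w14.png

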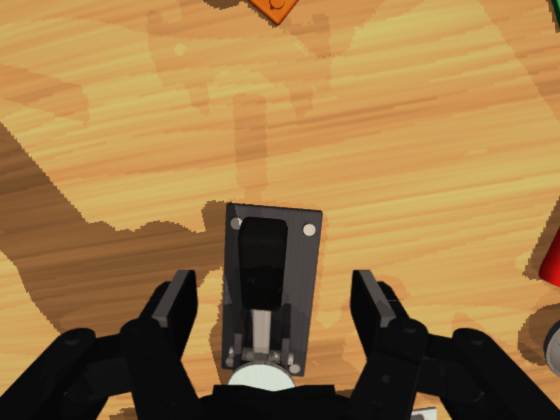

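Request:
drive_tool:
  deltas:
    - {"hand": 0.2,"dx": -0.01,"dy": -0.006,"dz": 0.04,"turn": 0.0}
    - {"hand": 0.2,"dx": 0.0,"dy": 0.0,"dz": 0.035,"turn": 0.0}
    - {"hand": 0.2,"dx": 0.0,"dy": 0.0,"dz": 0.0,"turn": 0.0}

```text
clock: 11.85
tcp_pos: [0.5481, 0.083, 0.0988]
eef_rot: [[-0.983, 0.177, -0.047], [0.18, 0.983, -0.045], [0.039, -0.053, -0.998]]
contact_force: [-0.2, -0.7, -0.2]
width: 0.0685
```

```bash
python3 -c "
from h import *
np.set_printoptions(precision=4,suppress=True)
cam('wrist','w15.png');o=monitor.get_obs();p=o['tcp_pos'];R=o['eef_rot'];print(p,R,R.T@(np.array([.5455,.0815,.09])-p)/.6)"
```

```text
[0.549  0.0831 0.0997] [[-0.983   0.1776 -0.0455]
 [ 0.1796  0.9827 -0.0445]
 [ 0.0368 -0.052  -0.998 ]] [ 0.0047 -0.0028  0.0166]
```

View pics/w15.png

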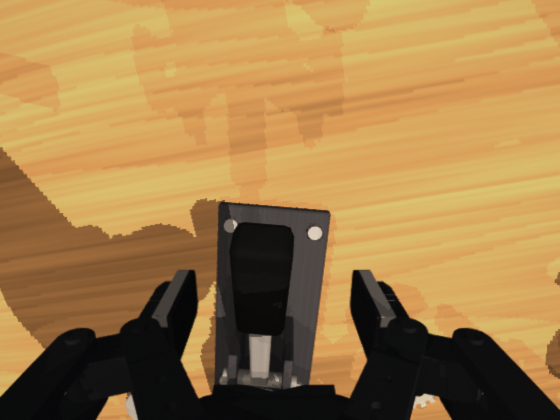

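Request:
drive_tool:
  deltas:
    - {"hand": 0.2,"dx": 0.004,"dy": -0.006,"dz": 0.015,"turn": 0.0}
    - {"hand": 1.0,"dx": 0.0,"dy": 0.0,"dz": 0.0,"turn": 0.0}
    - {"hand": 1.0,"dx": 0.0,"dy": 0.0,"dz": 0.0,"turn": 0.0}
    - {"hand": 1.0,"dx": 0.0,"dy": 0.0,"dz": 0.0,"turn": 0.0}
    - {"hand": 1.0,"dx": 0.0,"dy": 0.0,"dz": 0.0,"turn": 0.0}
  newtons: 40

```text
clock: 12.52
tcp_pos: [0.547, 0.0784, 0.0943]
eef_rot: [[-0.983, 0.181, -0.041], [0.183, 0.982, -0.043], [0.033, -0.05, -0.998]]
contact_force: [-1.0, -1.5, 0.9]
width: 0.0241
```

```bash
python3 look.py 16; python3 crop.py 16
```

```text
12.625 [0.547  0.0786 0.0942] [[-0.9827  0.1804 -0.0415]
 [ 0.1821  0.9823 -0.0433]
 [ 0.0329 -0.0501 -0.9982]] [-1.708  -1.6684  1.4462] [-0.2511  0.1716 -0.4746] 0.023438889379200134
```

View pics/c16.png

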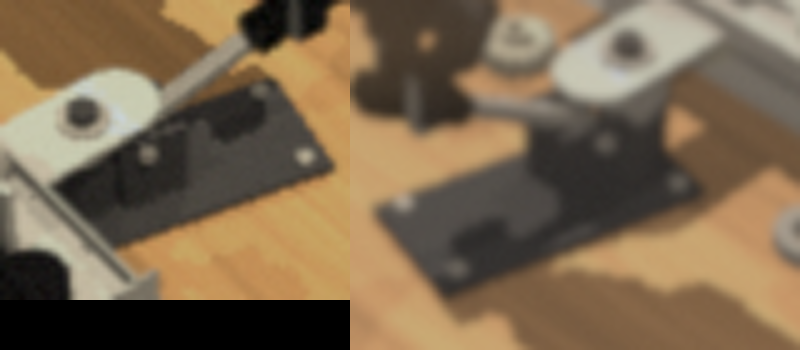

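Request:
drive_tool:
  deltas:
    - {"hand": 1.0,"dx": -0.004,"dy": 0.017,"dz": 0.0,"turn": -0.008}
    - {"hand": 1.0,"dx": 0.0,"dy": 0.0,"dz": 0.0,"turn": 0.0}

```text
clock: 12.88
tcp_pos: [0.5497, 0.0837, 0.0936]
eef_rot: [[-0.984, 0.172, -0.045], [0.174, 0.984, -0.048], [0.036, -0.055, -0.998]]
contact_force: [3.4, 0.3, 0.2]
width: 0.0235
```

```bash
python3 look.py 17; python3 crop.py 17
```

```text
12.975 [0.5498 0.0842 0.0937] [[-0.9842  0.1714 -0.045 ]
 [ 0.1735  0.9837 -0.0475]
 [ 0.0361 -0.0545 -0.9979]] [ 1.7841 -3.3863  2.2967] [-0.634  -0.4401 -0.2801] 0.023498312695492532
```

View pics/c17.png

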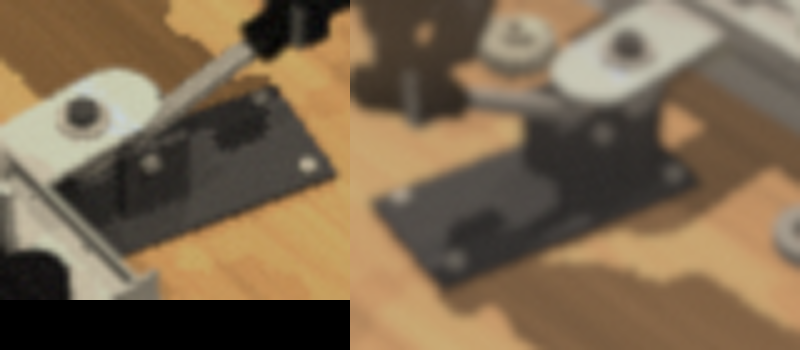

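```bash
python3 -c "
from fit import *
rep(((404,202),(457,267),(678,183)),((306,156),(262,90)))
rep(((401,195),(455,259),(674,174)),((308,164),(263,97)))"
```

```text
side rot -0.011008702726243205 e [0.0008 0.0009 0.0004] remain [-0.0009  0.0028]
scene rot 0.018792200549354085 [0.0002 0.0002] remain [0.0016 0.0014]
scene w side rot [0.0024 0.005 ]
side rot 0.0004885858361086087 e [0.0008 0.0009 0.0003] remain [-0.0044 -0.0039]
scene rot 0.0227611057718956 [0.0001 0.0001] remain [-0.0018 -0.0043]
scene w side rot [-0.0012 -0.0016]
```

Request:
drive_tool:
  deltas:
    - {"hand": 0.3,"dx": 0.0,"dy": 0.0,"dz": 0.0,"turn": 0.0}
    - {"hand": 0.3,"dx": 0.0,"dy": 0.0,"dz": 0.0,"turn": 0.0}
    - {"hand": 0.3,"dx": 0.0,"dy": 0.0,"dz": -0.05,"turn": 0.0}
    - {"hand": 0.3,"dx": 0.0,"dy": 0.0,"dz": -0.06,"turn": 0.0}
    - {"hand": 1.0,"dx": 0.0,"dy": 0.0,"dz": 0.0,"turn": 0.0}
    - {"hand": 1.0,"dx": 0.0,"dy": 0.0,"dz": 0.0,"turn": 0.0}
    - {"hand": 1.0,"dx": 0.0,"dy": 0.0,"dz": 0.0,"turn": 0.0}
    - {"hand": 1.0,"dx": 0.0,"dy": 0.0,"dz": 0.0,"turn": 0.0}

```text
clock: 14.08
tcp_pos: [0.5485, 0.0925, 0.1573]
eef_rot: [[-0.985, 0.161, -0.054], [0.164, 0.985, -0.046], [0.046, -0.055, -0.997]]
contact_force: [-0.1, 0.8, -0.3]
width: -0.0001
```

```bash
python3 look.py 18; python3 crop.py 18;python3 -c "
from h import *
c=cam('wrist','w18.png')"
```

```text
14.175 [0.5486 0.0924 0.1575] [[-0.9854  0.1617 -0.0541]
 [ 0.1642  0.9853 -0.0463]
 [ 0.0458 -0.0545 -0.9975]] [ 0.0358  0.2641 -0.0491] [ 0.0052 -0.0343  0.055 ] 4.300406662490148e-06
```

View pics/c18.png

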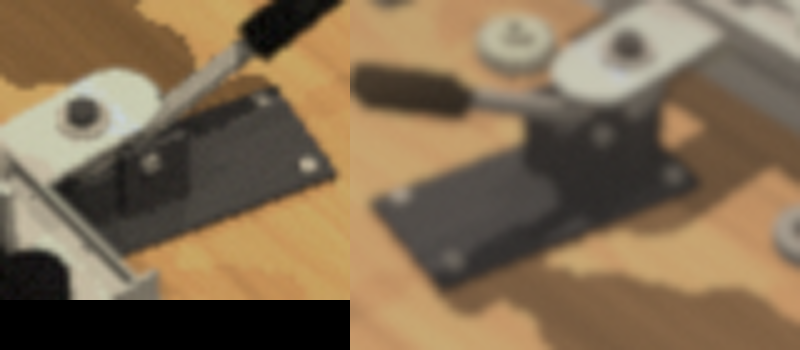

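View pics/w18.png

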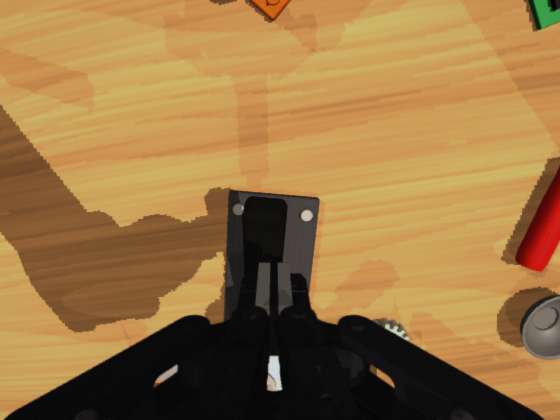

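Request:
drive_tool:
  deltas:
    - {"hand": 1.0,"dx": -0.015,"dy": -0.011,"dz": 0.0,"turn": 0.05}
    - {"hand": 1.0,"dx": 0.0,"dy": 0.0,"dz": 0.045,"turn": 0.0}
    - {"hand": 1.0,"dx": 0.0,"dy": 0.0,"dz": 0.0,"turn": 0.0}

```text
clock: 14.6
tcp_pos: [0.5554, 0.0829, 0.13]
eef_rot: [[-0.969, 0.241, -0.054], [0.244, 0.969, -0.046], [0.041, -0.058, -0.997]]
contact_force: [-0.0, -0.3, -0.3]
width: 0.0004
```

```bash
cat > go.py <<'E'
from h import *
import sys
np.set_printoptions(precision=4,suppress=True)
o=monitor.get_obs();p=o['tcp_pos'];R=o['eef_rot'];t=np.array(eval(sys.argv[1]))
print(p,R[:,2],np.arctan2(-R[1,0],-R[0,0]),o['contact_force'],'need',R.T@(t-p)/.6)
E
python3 go.py .5545,.0828,.12;python3 -c "
from h import *
c=cam('wrist','w19.png')"
```

```text
[0.5554 0.0829 0.13  ] [-0.0539 -0.0463 -0.9975] -0.2461927621427286 [-0.0115 -0.2566 -0.2681] need [0.0007 0.0005 0.0168]
```

View pics/w19.png

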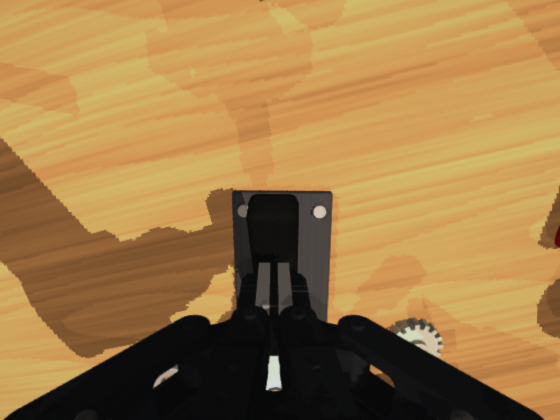

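Request:
drive_tool:
  deltas:
    - {"hand": 1.0,"dx": 0.0,"dy": 0.001,"dz": 0.018,"turn": 0.0}
    - {"hand": 1.0,"dx": 0.005,"dy": 0.001,"dz": 0.016,"turn": 0.0}
    - {"hand": 1.0,"dx": 0.005,"dy": 0.001,"dz": 0.016,"turn": 0.0}

```text
clock: 15.02
tcp_pos: [0.5514, 0.0854, 0.1024]
eef_rot: [[-0.969, 0.241, -0.047], [0.243, 0.969, -0.044], [0.035, -0.054, -0.998]]
contact_force: [-0.6, -0.1, 2.9]
width: -0.0003
```

```bash
python3 look.py 20; python3 crop.py 20
```

```text
15.125 [0.5512 0.0854 0.102 ] [[-0.9694  0.241  -0.0475]
 [ 0.2431  0.969  -0.0445]
 [ 0.0353 -0.0547 -0.9979]] [ 0.5504 -0.2366  3.1369] [ 0.0964  0.0702 -0.0076] 0.00018001078267772643
```

View pics/c20.png

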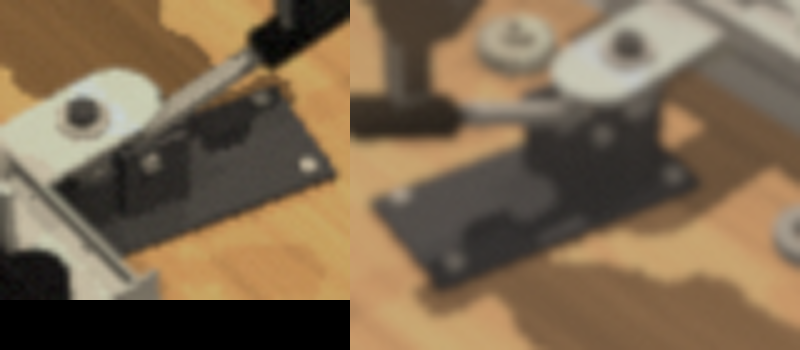

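Request:
drive_tool:
  deltas:
    - {"hand": 1.0,"dx": 0.004,"dy": 0.001,"dz": 0.018,"turn": 0.0}
    - {"hand": 1.0,"dx": 0.004,"dy": 0.001,"dz": 0.018,"turn": 0.0}
    - {"hand": 1.0,"dx": 0.003,"dy": 0.001,"dz": 0.018,"turn": 0.0}

```text
clock: 15.5
tcp_pos: [0.5431, 0.0878, 0.071]
eef_rot: [[-0.969, 0.241, -0.048], [0.243, 0.969, -0.043], [0.037, -0.053, -0.998]]
contact_force: [-1.8, -0.3, 6.5]
width: -0.0001
```

```bash
python3 look.py 21; python3 crop.py 21
```

```text
15.6 [0.5431 0.0878 0.0704] [[-0.9693  0.2409 -0.0488]
 [ 0.243   0.9691 -0.0435]
 [ 0.0368 -0.054  -0.9979]] [-2.0975  0.7627  6.3536] [ 0.0499  0.5024 -0.0123] -0.00022764542767173232
```

View pics/c21.png

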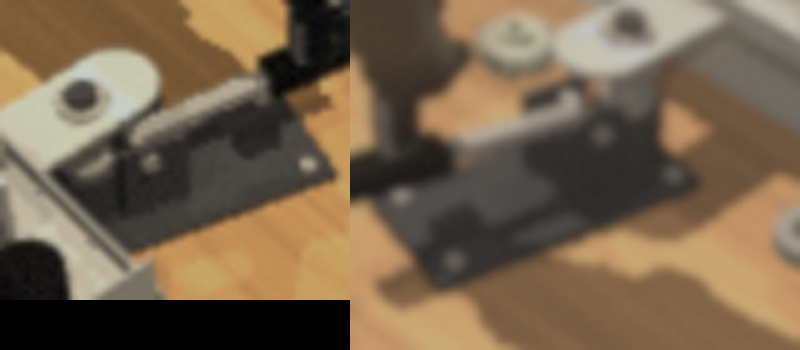

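Request:
drive_tool:
  deltas:
    - {"hand": 1.0,"dx": 0.004,"dy": 0.0,"dz": 0.018,"turn": 0.0}
    - {"hand": 1.0,"dx": 0.001,"dy": 0.0,"dz": 0.012,"turn": 0.0}
    - {"hand": 1.0,"dx": 0.0,"dy": 0.0,"dz": 0.006,"turn": 0.0}

```text
clock: 15.98
tcp_pos: [0.5419, 0.0882, 0.0566]
eef_rot: [[-0.969, 0.243, -0.046], [0.244, 0.969, -0.039], [0.035, -0.049, -0.998]]
contact_force: [-16.9, -1.9, 49.4]
width: -0.0003
```

```bash
python3 look.py 22; python3 crop.py 22
```

```text
16.075 [0.5419 0.0882 0.0569] [[-0.969   0.2428 -0.0458]
 [ 0.2446  0.9689 -0.0385]
 [ 0.035  -0.0485 -0.9982]] [-14.568   -0.5464  45.7434] [-0.3644  3.4561 -0.1282] 0.00020298540457734416
```

View pics/c22.png

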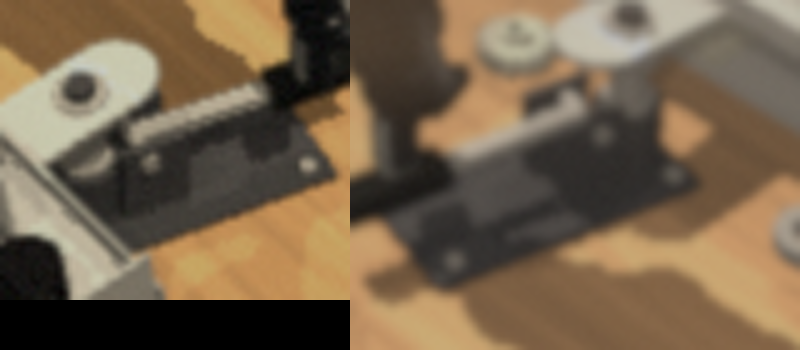

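Request:
drive_tool:
  deltas:
    - {"hand": 1.0,"dx": 0.0005,"dy": 0.0,"dz": 0.0022,"turn": 0.0}

```text
clock: 16.2
tcp_pos: [0.5419, 0.0881, 0.0586]
eef_rot: [[-0.969, 0.244, -0.045], [0.245, 0.969, -0.037], [0.035, -0.047, -0.998]]
contact_force: [-5.1, -1.1, 16.1]
width: -0.0003
```

Request:
drive_tool:
  deltas:
    - {"hand": 1.0,"dx": 0.0005,"dy": 0.0,"dz": 0.0022,"turn": 0.0}

```text
clock: 16.32
tcp_pos: [0.5419, 0.0881, 0.0592]
eef_rot: [[-0.969, 0.244, -0.045], [0.246, 0.969, -0.036], [0.035, -0.046, -0.998]]
contact_force: [-3.1, -0.4, 8.0]
width: -0.0001
```

```bash
python3 look.py 23; python3 crop.py 23
```

```text
16.425 [0.5419 0.0881 0.0589] [[-0.9687  0.244  -0.0447]
 [ 0.2457  0.9687 -0.0359]
 [ 0.0345 -0.0458 -0.9984]] [-3.8027  0.6909 12.4072] [-0.1434  0.8475 -0.0253] 0.00017889450118011455
```

View pics/c23.png

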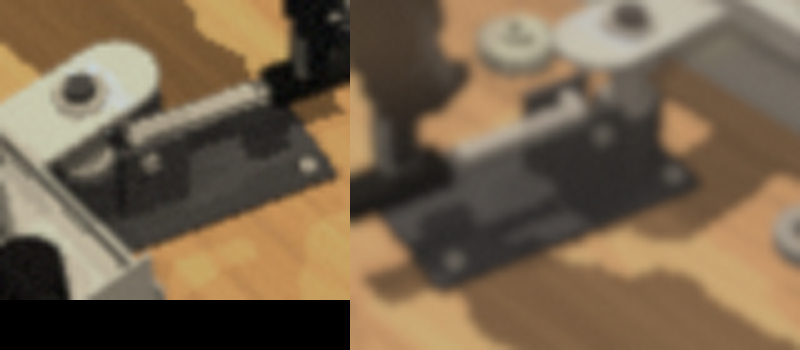

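Request:
drive_tool:
  deltas:
    - {"hand": 1.0,"dx": 0.0005,"dy": 0.0,"dz": 0.0042,"turn": 0.0}

```text
clock: 16.55
tcp_pos: [0.5419, 0.0881, 0.0583]
eef_rot: [[-0.969, 0.244, -0.044], [0.246, 0.969, -0.035], [0.034, -0.045, -0.998]]
contact_force: [-5.8, -0.2, 23.3]
width: 0.0002
```

Request:
drive_tool:
  deltas:
    - {"hand": 1.0,"dx": 0.0003,"dy": 0.0,"dz": 0.0035,"turn": 0.0}

```text
clock: 16.68
tcp_pos: [0.5419, 0.0881, 0.0583]
eef_rot: [[-0.969, 0.245, -0.044], [0.246, 0.969, -0.034], [0.035, -0.044, -0.998]]
contact_force: [-8.3, -0.7, 22.7]
width: -0.0003
```

```bash
python3 look.py 24; python3 crop.py 24
python3 - <<'E'
from h import *
for i in range(3):
    cam('side'); o=monitor.get_obs(); print(o['clock'],o['tcp_pos'].round(4),o['contact_force'].round(1))
E
```

```text
16.775 [0.5419 0.0881 0.0583] [[-0.9685  0.2449 -0.0443]
 [ 0.2465  0.9686 -0.0336]
 [ 0.0347 -0.0435 -0.9985]] [-6.233  -1.0069 21.6714] [-0.1574  1.5653 -0.0514] -4.370168619671813e-05
16.825 [0.5419 0.0881 0.0583] [-6.1  0.  21.5]
16.875 [0.5419 0.0881 0.0583] [-7.7 -1.  22. ]
16.925 [0.5419 0.0881 0.0583] [-6.4 -0.4 21.9]
```

View pics/c24.png

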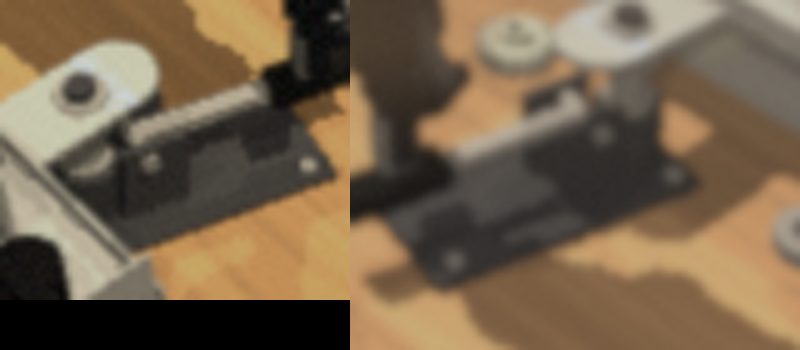

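View pics/d24.png

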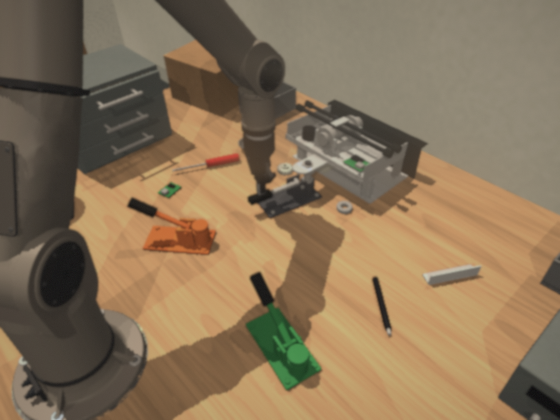

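View pics/s24.png

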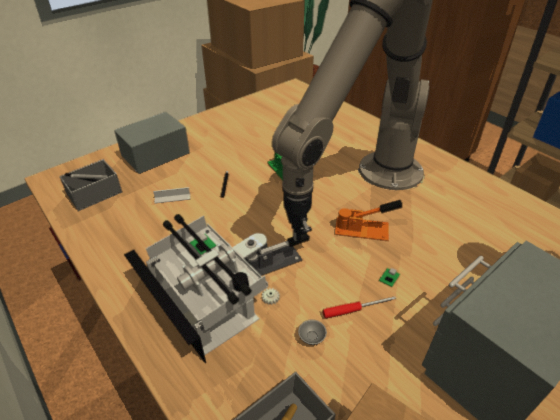

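Run:
```python
from fit import *
print(tri(s,S(82,113),d,D(628,47)),tri(s,S(80,88),d,D(630,16)))
rep(((401,195),(454,260),(674,174)),((308,164),(263,97)))
print(monitor.get_obs()['contact_force'])
ticket.finish_job()
```

```text
(array([0.6768, 0.0523, 0.08  ]), np.float64(0.002629081906894)) (array([0.6773, 0.0525, 0.0999]), np.float64(0.003136089208343785))
side rot 0.0007004622599956201 e [0.0011 0.0012 0.0002] remain [-0.0041 -0.0039]
scene rot 0.0227611057718956 [0.0001 0.0001] remain [-0.0018 -0.0043]
scene w side rot [-0.0012 -0.0016]
[-6.9754 -0.1959 21.1349]
the job is handed in; nothing more can be done
```

I slid the dark jack under the lift pad by its handle grip, let go, then pressed the handle fully down with closed fingertips. I handed the job in at about 17 s, still holding the handle down.

**Last checks**
- **Lift:** the washer on the ear rose from about 80 mm to 100 mm. The expected rise is about 18 mm.
- **Handle:** it was level on its stop, with the fingertips at 58 mm. The push was steady at about 21 N down and 7 N sideways.
- **Jack:** the rivets on its foot plate did not move in the images while I pressed, and it looked flat on the table.
- **Bystanders:** they looked unmoved in the final images. I judged this by eye, not by measurement.

**Disagreements and a slip**
- **Centring:** the cameras disagree by a few millimetres, and I expect the true error to be about 2 to 3 mm.

| Camera | Saddle offset from pad centre |
|---|---|
| Side | about 4 mm in x and 4 mm in y |
| Scene | 1 to 2 mm in x, 2 to 4 mm in y |
| Wrist (overhead look before the last nudge, corrected for that nudge) | about 1 mm |

- **Push force:** when the handle reached its stop, the fingertip push peaked at about 49 N for a few tenths of a second before I eased it off. The stated 40 N limit is for the arm and the gripper's body. The contact looked to be fingertips only, but I can't rule out that it counts against the limit.
- **Tool tilt:** the tool leaned by up to about 5° while dragging the jack. I let go of the grip before pressing so the lean could not roll the jack.

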